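# Close the round gift tub at the packing bench

## Task

Pick up the round lid by its knob and lower it onto the open round tub, letting go only once it is down on the rim, so that it sits fully home and level. Leave the tub standing where it is, and leave the square lid and the square tub alone.

Things in the scene. Friction and masses are not known exactly. Their poses are not given: they have to be found in the camera images.
- round_lid_knob (a point): Loose round brown board lid, about 0.12 kg, lying on its plug, knob up: plate 132 mm across, 5 mm thick; plug below it 12 mm deep, 82 mm across tapering to 72 (10 mm play in the tub); wooden knob on top, cylinder 30 mm across, 34 tall. Point: knob centre, 17 mm above the plate's top, 34 above the plug's underside, z axis up. Seated, plate on the rim, it is 22 mm above the rim.
- round_tub_rim (a point): Open round gift tub of brown board, standing loose on the bench: 110 mm outside diameter, 102 inside, 70 tall, about 0.5 kg with a small white box inside that stays clear of the lid. Point: centre of its open mouth at rim height, 70 mm above the bench, z axis up.
- square_lid_knob (a point): The other lid, to be left alone: loose, square, of the same brown board with the same knob, plate 112 x 112 mm, square plug 66 x 66 mm below it, same heights. Point: knob centre, 34 mm above the plug's underside, z axis up.
- square_tub_rim (a point): The other tub, to be left alone: open, square, of the same brown board, loose, 92 x 92 mm outside, 70 tall, a small white box inside. Point: centre of its open mouth at rim height, z axis up.
Not all that is in view belongs to the job. What is shaped like the part that bears round_lid_knob but turquoise is not meant.

How it is judged:
By the outcome, as a careful person would: the job done as asked, in the order asked, and still so for the second after the job is handed in, with the robot touching nothing.
It also fails if it takes over 35 s, if anything falls off the work surface, if the arm or the gripper's body presses on something with over 40 N, if the wrist force passes 120 N, or if a joint passes its speed limit or range.

## Robot

A 6-joint arm with a two-finger parallel gripper is mounted at the origin on the work surface. World frame = base frame: x ahead of the robot, y to its left, z up, the work surface at z = 0. Lengths are in m, angles in rad, forces in N, time in s.
With the tool pointing down it reaches from about 0.375 to 0.975 m from the base axis. Payload 3.8 kg.
Tool frame: the origin (TCP) lies midway between the tips of the shut fingers; the grasp point (between the pads) lies 19 mm behind it; x points along the fingers, z is the direction in which the jaws open and shut, and the axes are right-handed (so a half turn about x gives the same grasp; the last joint's range is limited). The gripper opens to 85 mm and grips with 20 to 120 N. Pads are 22 mm wide; open, the fingers measure 114 mm over their backs; the gripper's body (76 mm by 85 mm) begins 54 mm behind the grasp point. The pads swing forward as they close: fully open they stand 13 mm farther back than shut.
Start: joints at [1.305, 0.264, 1.604, -0, 1.274, -0.037], TCP at [0.153, 0.657, 0.231] pointing down, gripper open.
Joint ranges: [-2.63, 2.63], [-0.94, 2.18], [0.31, 2.57], [-1.31, 4.45], [0, 2.66], [-2.55, 2.55]. Speed limits (rad/s): [2.57, 2.57, 3.14, 3.14, 3.14, 3.14].

## Interface

Orientations are given as a rotation vector (axis times angle).
In Python, from workcell import * gives the robot as it stands. The module is installed in compiled form; this text tells all that it offers.
- The arm moves only by the tool carry_out, never from a script. Its arguments are lists of equal length, an entry for each row: "offset": the shift along the tool's x, y, z in cm, a list of three; "delta_rot": the turn, a rotation vector about the tool's x, y, z in degrees, a list of three. A call has exactly 5 rows; each row shifts and turns the commanded pose from where the row before left it, along the tool's axes as they then stand; what a row does not reach is not made up. A row lasts 1/12 s, in which the tool goes at most 41.7 mm and 7.16 degrees, less where a joint would pass 70% of its speed; a pose out of reach is approached as far as the arm can. A call is refused whole if a number of a shift passes 4.17 or a number of a turn 7.16, either way. A call with a gripper value outside its range is refused whole. "fingers" is the opening, from -1 (shut) to 1 (fully open), set as the call begins (left out, the last holds). The fingers move at their own pace and stop on an object; "newtons" is the grip in N (left out, the last holds). Time passes only in rows, so rows that do not move let the fingers close, or fill a call up. It gives the time, the measured TCP pose, the force and the opening at its end, in the units of the state.
- read_state(): the state, without advancing time (a new reading comes with each control period).
- read_camera(name): name is "side" or "top"; returns (picture, depth): 480x640x3 uint8, red, green, blue; 480x640 float32, m along the optical axis (not along the pixel's ray), 0 where there is no reading.
- get_calibration(name): a dict with "fx", "fy", "cx", "cy" (pixels), "distortion" ([k1, k2, p1, p2, k3] as OpenCV has them; the pictures are not rectified), "R" (3x3) and "t" (3): a world point X has camera coordinates R X + t. Camera axes: x right, y down, z forward; pixel columns grow to the right and rows downward; lengths in m; the calibration is good to about 2 mm. A picture is of the moment at which its call begins. get_calibration takes no time and is no camera call.
- finish_job(): hands the job in, once; it reports no verdict.
The state is a dict: "time": time; "q": joint angles; "joint_vel": joint speeds; "joint_torque": joint torques, N m; "tool_pos": TCP position; "tcp_rot": TCP orientation; "wrist_force": force on the tool from outside, world axes, zero at the start; "torque": the same for the moment, N m; "width": opening from 0.0 (shut) to 1.0 (fully open).
Only numpy, scipy, OpenCV 4.12 (cv2) and the standard library are available. Lean on these libraries where they do the work, as an engineer would, in place of code of your own. Each camera call takes 0.05 s, during which the arm holds its last target. There are 200 camera calls.

## Working session

There is one attempt and no reset: what is moved stays moved. The work goes in short steps, Python scripts to look and compute and a tool call to move; the robot and the scene stay as the last step left them, time stands still between calls to the robot, and variables do not carry over. Pictures are saved under pics/ and viewed, about 8 in all and at most 12, crops included, and the job is handed in when it is done.

Besides the shell and the picture viewer there is one more tool, called after "Emit:" as a command line: name --argument value ..., lists and objects as JSON in quotes. carry_out: Moves the arm, as the interface text tells. Its arguments: {"type":"object","properties":{"offset":{"type":"array"},"delta_rot":{"type":"array"},"fingers":{"type":"number"},"newtons":{"type":"number"}},"required":["offset","delta_rot"]}

```bash
mkdir -p pics; cat > h.py <<'E'
from workcell import *
import numpy as np, cv2
def snap(n):
    p,d=read_camera(n); np.save(f'{n}_p.npy',p); np.save(f'{n}_d.npy',d); return p,d
def load(n): return np.load(f'{n}_p.npy'),np.load(f'{n}_d.npy')
def K(c): return np.array([[c['fx'],0,c['cx']],[0,c['fy'],c['cy']],[0,0,1.]])
def onplane(n,uv,z):
    c=get_calibration(n);R=np.array(c['R']);t=np.array(c['t'])
    x=cv2.undistortPoints(np.array(uv,float).reshape(-1,1,2),K(c),np.array(c['distortion'])).reshape(-1,2)
    r=np.c_[x,np.ones(len(x))]@R; o=-R.T@t
    return o+r*((z-o[2])/r[:,2])[:,None]
def cloud(n,d):
    c=get_calibration(n);R=np.array(c['R']);t=np.array(c['t'])
    v,u=np.mgrid[:480,:640]
    x=cv2.undistortPoints(np.stack([u,v],-1).reshape(-1,1,2).astype(float),K(c),np.array(c['distortion'])).reshape(480,640,2)
    P=np.dstack([x*d[...,None],d]); W=(P-t)@R; W[d==0]=np.nan; return W
def proj(n,X):
    c=get_calibration(n)
    return cv2.projectPoints(np.array(X,float).reshape(-1,1,3),cv2.Rodrigues(np.array(c['R']))[0],np.array(c['t']),K(c),np.array(c['distortion']))[0].reshape(-1,2)
E
python3 - <<'E'
from h import *
for n in('top','side'):
    p,d=snap(n); cv2.imwrite(f'pics/{n}0.png',p[...,::-1])
    c=get_calibration(n);print(n,-np.array(c['R']).T@c['t'])
print(read_state())
E
```

```text
top [ 0.36491548 -0.04129047  0.86123255]
side [0.22876198 0.64887942 0.60576451]
{'time': 0.1, 'q': array([ 1.30508487e+00,  2.64691816e-01,  1.60529056e+00, -5.59737614e-05,
        1.27371613e+00, -3.69176182e-02]), 'joint_vel': array([ 0.00128283, -0.00053749, -0.00445518,  0.00027105, -0.00342279,
        0.00051705]), 'joint_torque': array([-8.18374265e-04, -5.16711724e+01, -3.68589413e+01, -5.84097234e-05,
        6.39005870e-03,  1.46511138e-05]), 'tool_pos': array([0.15294146, 0.65673362, 0.23004842]), 'tcp_rot': array([-1.04036348,  1.31048151,  1.03820612]), 'wrist_force': array([-0.71512461, -0.47196093,  0.35745779]), 'torque': array([ 0.01526378, -0.00614641,  0.07835845]), 'width': 0.9997040806735563}
```

View pics/top0.png

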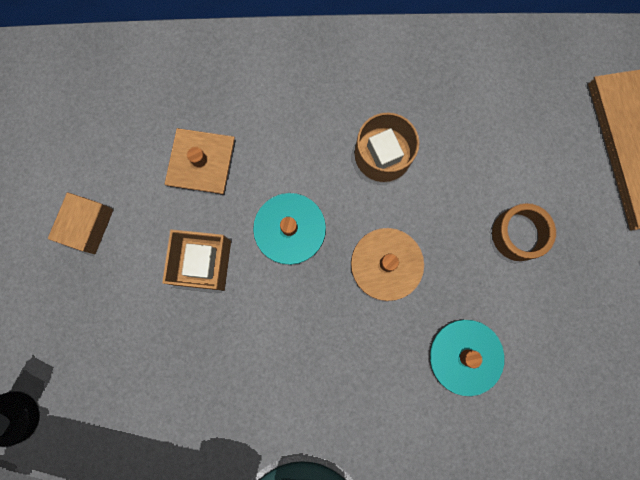

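View pics/side0.png

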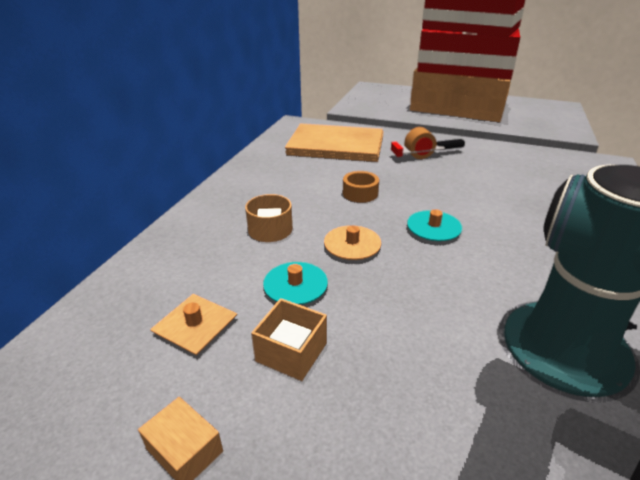

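The top view shows the round brown lid at about (388,264) with its knob at (390,262), and the round tub with its mouth at about (388,141). The square pair is on the left, the decoys are turquoise, and there is an empty ring at (525,232).

```bash
cat > m.py <<'E'
from h import *
from scipy.optimize import least_squares
def circ(P):
    P=P[np.isfinite(P).all(1)]
    f=lambda a:np.hypot(P[:,0]-a[0],P[:,1]-a[1])-a[2]
    r=least_squares(f,[*P[:,:2].mean(0),.05],loss='soft_l1',f_scale=.001); return r.x.round(4)
def brown(p):
    h=cv2.cvtColor(p,cv2.COLOR_RGB2HSV); return cv2.inRange(h,(4,90,30),(25,255,255))
def cnts(m): return sorted(cv2.findContours(m,cv2.RETR_EXTERNAL,cv2.CHAIN_APPROX_NONE)[0],key=cv2.contourArea)[::-1]
E
python3 - <<'E'
from m import *
p,d=load('top'); m=brown(p); W=cloud('top',d)
for c in cnts(m)[:10]:
    if cv2.contourArea(c)<200: continue
    (u,v),r=cv2.minEnclosingCircle(c); print('blob',round(u),round(v),round(r),cv2.contourArea(c))
    if abs(u-388)<8 and abs(v-264)<8: print('lid plate',circ(onplane('top',c,.017)))
# depth
def zsel(u,v,r,lo,hi):
    S=W[v-r:v+r,u-r:u+r].reshape(-1,3); return S[(S[:,2]>lo)&(S[:,2]<hi)]
k=zsel(390,262,16,.04,.065); print('knob top',k.mean(0),(k.min(0)+k.max(0))/2,len(k))
pl=zsel(388,264,42,.010,.025); A=np.c_[pl[:,:2]-pl[:,:2].mean(0),np.ones(len(pl))]; print('plate fit',np.linalg.lstsq(A,pl[:,2],rcond=None)[0],circ(pl))
r=zsel(388,141,42,.062,.08); print('rim',r.mean(0),circ(r),len(r))
r=zsel(388,145,50,-.01,.08);
for n in('side',):
    p,d=load('side'); Ws=cloud('side',d)
    S=Ws[190:250,240:300].reshape(-1,3); S=S[(S[:,2]>.062)&(S[:,2]<.08)]; print('side rim',circ(S),S[:,2].mean(),len(S))
    S=Ws[222:250,335:370].reshape(-1,3); S=S[(S[:,2]>.044)&(S[:,2]<.065)]; print('side knob',S.mean(0),(S.min(0)+S.max(0))/2,len(S))
E
```

```text
blob 627 149 80 4803.0
blob 387 264 37 4043.5
lid plate [ 0.4444 -0.1658  0.0649]
blob 200 160 42 3365.5
blob 386 147 35 3337.5
blob 196 260 40 3277.5
blob 524 232 32 2766.0
blob 80 224 35 2419.0
blob 470 358 11 279.5
blob 288 226 9 215.0
knob top [ 0.44407007 -0.16534006  0.05132241] [ 0.4442143  -0.1657407   0.04786184] 242
plate fit [-0.00079901 -0.00072425  0.0177393 ] [ 0.4449 -0.1668  0.048 ]
rim [ 0.65616961 -0.17142439  0.06900035] [ 0.6543 -0.1703  0.0524] 596
side rim [ 0.6539 -0.1663  0.0528] 0.06760904219134721 382
side knob [ 0.44191386 -0.15936354  0.05018221] [ 0.44324381 -0.16386627  0.04905376] 111
```

```bash
cat > go.py <<'E'
import sys
from h import *
from scipy.spatial.transform import Rotation as Ro
s=read_state(); R=Ro.from_rotvec(s['tcp_rot']).as_matrix()
print('t',round(s['time'],2),'pos',s['tool_pos'].round(4),'F',s['wrist_force'].round(1),'w',round(s['width'],3),'q',s['q'].round(2)); print(R.round(3))
p=s['tool_pos']
for a in sys.argv[1:]:
    g=np.array(eval(a)); print(a,'tool cm',(R.T@(g-p)*100).round(2)); p=g
E
python3 go.py .38,.35,.2 .4444,-.1655,.15
```

```text
t 0.1 pos [0.1529 0.6567 0.23  ] F [-0.7 -0.5  0.4] w 1.0 q [ 1.31  0.26  1.61 -0.    1.27 -0.04]
[[-0.001 -0.974  0.227]
 [-0.002  0.227  0.974]
 [-1.     0.    -0.002]]
.38,.35,.2 tool cm [  3.06 -29.07 -24.72]
.4444,-.1655,.15 tool cm [  5.1  -17.96 -48.74]
```

Emit:
carry_out --offset '[[0.3,-2.9,-2.5],[0.3,-2.9,-2.5],[0.3,-2.9,-2.5],[0.3,-2.9,-2.5],[0.3,-2.9,-2.5]]' --delta_rot '[[0,0,0],[0,0,0],[0,0,0],[0,0,0],[0,0,0]]'

```text
time: 0.52
tool_pos: [0.2664, 0.501, 0.2155]
tcp_rot: [-1.04, 1.309, 1.039]
wrist_force: [0.8, 0.3, -0.3]
width: 0.998
```

Emit:
carry_out --offset '[[0.3,-2.9,-2.5],[0.3,-2.9,-2.5],[0.3,-2.9,-2.5],[0.3,-2.9,-2.5],[0.3,-2.9,-2.5]]' --delta_rot '[[0,0,0],[0,0,0],[0,0,0],[0,0,0],[0,0,0]]'

```text
time: 0.93
tool_pos: [0.3793, 0.3463, 0.2008]
tcp_rot: [-1.039, 1.309, 1.039]
wrist_force: [0.3, -0.2, 0.8]
width: 0.996
```

Emit:
carry_out --offset '[[0.3,-1.3,-3.5],[0.3,-1.3,-3.5],[0.3,-1.3,-3.5],[0.3,-1.3,-3.5],[0.3,-1.3,-3.5]]' --delta_rot '[[0,0,0],[0,0,0],[0,0,0],[0,0,0],[0,0,0]]'

```text
time: 1.35
tool_pos: [0.4019, 0.1611, 0.1858]
tcp_rot: [-1.039, 1.309, 1.039]
wrist_force: [1.4, -0.1, 0.1]
width: 1.0
```

Emit:
carry_out --offset '[[0.3,-1.3,-3.5],[0.3,-1.3,-3.5],[0.3,-1.3,-3.5],[0.3,-1.3,-3.5],[0.3,-1.3,-3.5]]' --delta_rot '[[0,0,0],[0,0,0],[0,0,0],[0,0,0],[0,0,0]]'

```text
time: 1.77
tool_pos: [0.4256, -0.024, 0.171]
tcp_rot: [-1.039, 1.309, 1.039]
wrist_force: [1.6, -0.1, -0.2]
width: 0.999
```

```bash
python3 go.py .4444,-.1655,.15
```

```text
t 1.77 pos [ 0.4256 -0.024   0.171 ] F [ 1.6 -0.1 -0.2] w 0.999 q [-0.11 -0.17  2.17  0.    1.14 -1.46]
[[ 0.    -0.974  0.227]
 [ 0.     0.227  0.974]
 [-1.    -0.     0.   ]]
.4444,-.1655,.15 tool cm [  2.1   -5.05 -13.35]
```

Emit:
carry_out --offset '[[1.2,-1.0,-2.7],[1.2,-1.0,-2.7],[1.2,-1.0,-2.7],[1.2,-1.0,-2.7],[1.2,-1.0,-2.6]]' --delta_rot '[[0,0,0],[0,0,0],[0,0,0],[0,0,0],[0,0,0]]'

```text
time: 2.18
tool_pos: [0.4439, -0.1656, 0.1104]
tcp_rot: [-1.038, 1.309, 1.039]
wrist_force: [0.9, -0.1, -0.4]
width: 1.002
```

```bash
python3 - <<'E'
from h import *
a,_=snap('top'); b,_=snap('side')
s=read_state()['tool_pos']; print(s)
for n,p in(('top',a),('side',b)):
    for X in ([*s],[.4444,-.1655,.051]):
        u=proj(n,X)[0]; cv2.circle(p,(int(u[0]),int(u[1])),2,(255,0,255),-1)
t=cv2.resize(a[180:340,290:490],(400,320)); u=cv2.resize(b[150:310,260:460],(400,320))
cv2.imwrite('pics/c1.png',np.hstack([t,u])[...,::-1])
E
python3 go.py .4444,-.1655,.022
```

```text
[ 0.44318048 -0.16662394  0.10916491]
t 2.28 pos [ 0.4432 -0.1666  0.1092] F [-0.6  0.1 -0.4] w 0.999 q [-0.41 -0.    2.14 -0.    1.   -1.75]
[[-0.003 -0.973  0.23 ]
 [ 0.     0.23   0.973]
 [-1.     0.003 -0.   ]]
.4444,-.1655,.022 tool cm [ 8.72 -0.12  0.14]
```

View pics/c1.png

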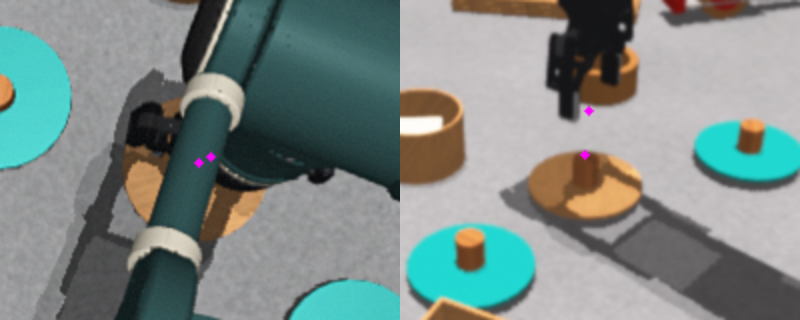

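The overlay shows the open fingers centred over the knob in both views, with no neighbour in the way. I'll descend and grip.

Emit:
carry_out --offset '[[2.0,0,0],[2.0,0,0],[2.0,0,0],[1.6,0,0],[0.8,0,0]]' --delta_rot '[[0,0,0],[0,0,0],[0,0,0],[0,0,0],[0,0,0]]'

```text
time: 2.7
tool_pos: [0.4425, -0.1626, 0.0252]
tcp_rot: [-1.036, 1.31, 1.042]
wrist_force: [-0.7, -0.7, -0.7]
width: 0.999
```

Emit:
carry_out --offset '[[0.2,0,0],[0,0,0],[0,0,0],[0,0,0],[0,0,0]]' --delta_rot '[[0,0,0],[0,0,0],[0,0,0],[0,0,0],[0,0,0]]' --fingers -1 --newtons 40

```text
time: 3.12
tool_pos: [0.4456, -0.1645, 0.0267]
tcp_rot: [-1.041, 1.307, 1.037]
wrist_force: [-0.0, -0.1, -0.9]
width: 0.336
```

Emit:
carry_out --offset '[[0,0,0],[0,0,0],[0,0,0],[0,0,0],[0,0,0]]' --delta_rot '[[0,0,0],[0,0,0],[0,0,0],[0,0,0],[0,0,0]]'

```text
time: 3.53
tool_pos: [0.4456, -0.1645, 0.0267]
tcp_rot: [-1.04, 1.307, 1.037]
wrist_force: [-0.8, 1.2, 6.8]
width: 0.332
```

Emit:
carry_out --offset '[[-0.5,0,0],[-1.0,0,0],[-2.0,0,0],[-3.0,0,0],[-3.0,0,0]]' --delta_rot '[[0,0,0],[0,0,0],[0,0,0],[0,0,0],[0,0,0]]'

```text
time: 3.95
tool_pos: [0.4429, -0.1635, 0.1208]
tcp_rot: [-1.037, 1.31, 1.041]
wrist_force: [0.7, -1.0, 0.4]
width: 0.331
```

Emit:
carry_out --offset '[[-2.0,0,0],[-1.0,0,0],[0,0,0],[0,0,0],[0,0,0]]' --delta_rot '[[0,0,0],[0,0,0],[0,0,0],[0,0,0],[0,0,0]]'

```text
time: 4.37
tool_pos: [0.4431, -0.1635, 0.1486]
tcp_rot: [-1.037, 1.31, 1.041]
wrist_force: [0.6, 0.3, -1.8]
width: 0.335
```

```bash
python3 - <<'E'
from h import *
b,d=snap('side'); a,_=snap('top')
cv2.imwrite('pics/c2.png',np.hstack([cv2.resize(a[100:340,290:490],(400,480)),cv2.resize(b[100:280,240:390],(400,480))])[...,::-1])
E
python3 go.py .654,-.1685,.15
```

```text
t 4.47 pos [ 0.4429 -0.1635  0.1482] F [-0.2  0.2 -0.8] w 0.338 q [-0.41 -0.05  2.11 -0.    1.09 -1.75]
[[-0.004 -0.974  0.227]
 [ 0.002  0.227  0.974]
 [-1.     0.004  0.001]]
.654,-.1685,.15 tool cm [ -0.25 -20.67   4.3 ]
```

View pics/c2.png

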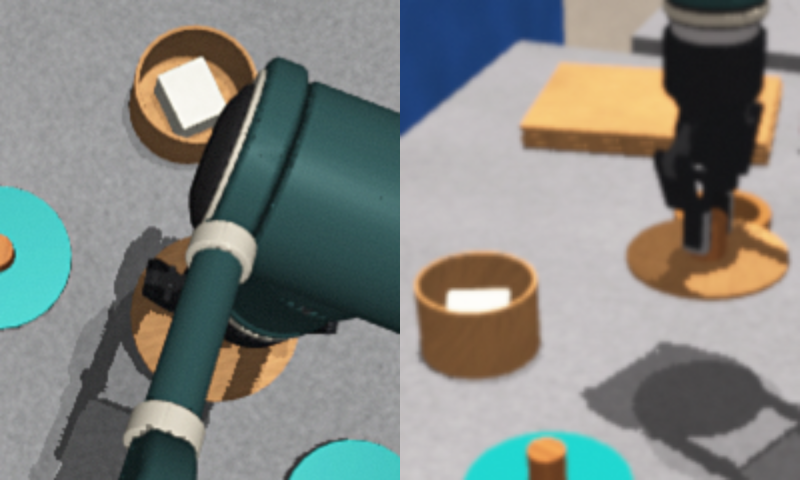

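Emit:
carry_out --offset '[[0,-2.0,0.4],[0,-3.0,0.6],[0,-3.0,0.6],[0,-3.0,0.6],[0,-3.0,0.6]]' --delta_rot '[[0,0,0],[0,0,0],[0,0,0],[0,0,0],[0,0,0]]'

```text
time: 4.88
tool_pos: [0.5874, -0.1682, 0.1481]
tcp_rot: [-1.037, 1.311, 1.041]
wrist_force: [-0.2, -0.1, 0.1]
width: 0.336
```

Emit:
carry_out --offset '[[0,-3.0,0.6],[0,-2.2,0.5],[0,-1.5,0.3],[0,0,0],[0,0,0]]' --delta_rot '[[0,0,0],[0,0,0],[0,0,0],[0,0,0],[0,0,0]]'

```text
time: 5.3
tool_pos: [0.6548, -0.1697, 0.1479]
tcp_rot: [-1.037, 1.311, 1.042]
wrist_force: [-1.1, 0.8, -1.1]
width: 0.336
```

```bash
python3 - <<'E'
from m import *
b,d=snap('side'); a,_=snap('top'); W=cloud('side',d)
s=read_state()['tool_pos']
zt=s[2]-.008
S=W.reshape(-1,3); q=S[(S[:,2]>zt-.008)&(S[:,2]<zt+.008)&(np.hypot(S[:,0]-s[0],S[:,1]-s[1])<.085)]
A=np.c_[q[:,:2]-s[:2],np.ones(len(q))]; print('plate tilt,z',np.linalg.lstsq(A,q[:,2],rcond=None)[0],len(q),'tcp z',s[2],'xy ctr',(q.min(0)+q.max(0))/2)
cv2.imwrite('pics/c3.png',np.hstack([cv2.resize(a[60:300,290:490],(400,480)),cv2.resize(b[100:280,200:350],(400,480))])[...,::-1])
E
python3 go.py .654,-.1695,.12
```

```text
plate tilt,z [ 4.03992839e-05 -7.17507136e-03  1.39083356e-01] 1074 tcp z 0.14861096040750982 xy ctr [ 0.65276691 -0.16620812  0.14060818]
t 5.4 pos [ 0.6538 -0.1698  0.1486] F [ 0.1 -1.2 -1.1] w 0.336 q [-0.29  0.33  1.68 -0.    1.14 -1.63]
[[-0.003 -0.974  0.227]
 [ 0.001  0.227  0.974]
 [-1.     0.003  0.   ]]
.654,-.1695,.12 tool cm [ 2.86 -0.02  0.04]
```

View pics/c3.png

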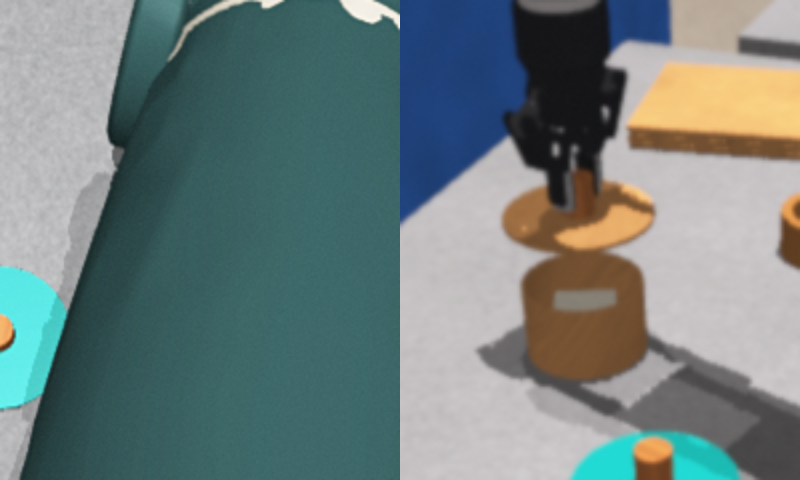

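The lid is level (tilt under 0.5°). In the side view its centre is within about 1 mm of the tub's. Lowering, slowly at the end.

Emit:
carry_out --offset '[[1.0,0,0],[1.2,0,0],[1.0,0,0],[1.0,0,0],[0.6,0,0]]' --delta_rot '[[0,0,0],[0,0,0],[0,0,0],[0,0,0],[0,0,0]]'

```text
time: 5.82
tool_pos: [0.6538, -0.1698, 0.0996]
tcp_rot: [-1.037, 1.311, 1.041]
wrist_force: [-0.6, 0.8, -1.0]
width: 0.337
```

Emit:
carry_out --offset '[[0.3,0,0],[0.3,0,0],[0.3,0,0],[0.2,0,0],[0,0,0]]' --delta_rot '[[0,0,0],[0,0,0],[0,0,0],[0,0,0],[0,0,0]]'

```text
time: 6.23
tool_pos: [0.6555, -0.1701, 0.0911]
tcp_rot: [-1.039, 1.309, 1.039]
wrist_force: [0.1, -0.2, -1.4]
width: 0.338
```

Emit:
carry_out --offset '[[0.1,0,0],[0.1,0,0],[0.1,0,0],[0.1,0,0],[0,0,0]]' --delta_rot '[[0,0,0],[0,0,0],[0,0,0],[0,0,0],[0,0,0]]'

```text
time: 6.65
tool_pos: [0.6554, -0.1701, 0.0871]
tcp_rot: [-1.039, 1.309, 1.039]
wrist_force: [0.4, 0.4, -0.3]
width: 0.332
```

Emit:
carry_out --offset '[[0.1,0,0],[0,0,0],[0,0,0],[0,0,0],[0,0,0]]' --delta_rot '[[0,0,0],[0,0,0],[0,0,0],[0,0,0],[0,0,0]]'

```text
time: 7.07
tool_pos: [0.6555, -0.1701, 0.0863]
tcp_rot: [-1.039, 1.309, 1.039]
wrist_force: [0.2, 1.5, -1.1]
width: 0.338
```

Emit:
carry_out --offset '[[0.1,0,0],[0,0,0],[0,0,0],[0,0,0],[0,0,0]]' --delta_rot '[[0,0,0],[0,0,0],[0,0,0],[0,0,0],[0,0,0]]'

```text
time: 7.48
tool_pos: [0.6555, -0.1701, 0.0853]
tcp_rot: [-1.039, 1.309, 1.039]
wrist_force: [0.2, -1.3, -2.4]
width: 0.338
```

Emit:
carry_out --offset '[[0.05,0,0],[0,0,0],[0,0,0],[0,0,0],[0,0,0]]' --delta_rot '[[0,0,0],[0,0,0],[0,0,0],[0,0,0],[0,0,0]]'

```text
time: 7.9
tool_pos: [0.6556, -0.1701, 0.0848]
tcp_rot: [-1.039, 1.309, 1.039]
wrist_force: [0.5, -0.4, -0.0]
width: 0.339
```

Emit:
carry_out --offset '[[0.1,0,0],[0,0,0],[0,0,0],[0,0,0],[0,0,0]]' --delta_rot '[[0,0,0],[0,0,0],[0,0,0],[0,0,0],[0,0,0]]'

```text
time: 8.32
tool_pos: [0.6556, -0.1701, 0.0848]
tcp_rot: [-1.039, 1.309, 1.039]
wrist_force: [-2.7, 0.7, 5.3]
width: 0.337
```

```bash
python3 - <<'E'
from m import *
b,d=snap('side'); W=cloud('side',d)
s=read_state(); print(s['wrist_force'].round(1)); s=s['tool_pos']
S=W.reshape(-1,3); q=S[(S[:,2]>.068)&(S[:,2]<.084)&(np.hypot(S[:,0]-s[0],S[:,1]-s[1])<.085)]
A=np.c_[q[:,:2]-s[:2],np.ones(len(q))]; print('plate tilt,z',np.linalg.lstsq(A,q[:,2],rcond=None)[0],len(q),'tcp z',s[2])
cv2.imwrite('pics/c4.png',cv2.resize(b[140:260,210:330],(600,600))[...,::-1])
E
```

```text
[-2.2  0.5  6. ]
plate tilt,z [ 0.00304884 -0.00744481  0.0758692 ] 1082 tcp z 0.08477449294855455
```

View pics/c4.png

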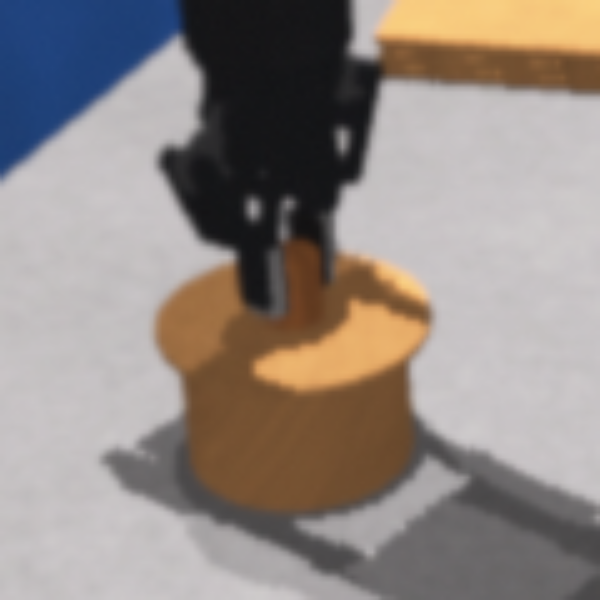

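The lid is on the rim. The plate reads 76 mm against an expected 75, it is level, and the contact force is about 6 N. Releasing and backing off.

Emit:
carry_out --offset '[[0,0,0],[0,0,0],[0,0,0],[0,0,0],[0,0,0]]' --delta_rot '[[0,0,0],[0,0,0],[0,0,0],[0,0,0],[0,0,0]]' --fingers 1

```text
time: 8.78
tool_pos: [0.6554, -0.1701, 0.0834]
tcp_rot: [-1.039, 1.309, 1.039]
wrist_force: [0.5, 0.5, 0.0]
width: 0.997
```

Emit:
carry_out --offset '[[0,0,0],[-0.3,0,0],[-1.0,0,0],[-2.0,0,0],[-3.0,0,0]]' --delta_rot '[[0,0,0],[0,0,0],[0,0,0],[0,0,0],[0,0,0]]'

```text
time: 9.2
tool_pos: [0.6532, -0.1695, 0.1446]
tcp_rot: [-1.035, 1.312, 1.044]
wrist_force: [0.2, -0.3, 0.8]
width: 1.003
```

Emit:
carry_out --offset '[[-3.0,0,0],[-3.0,0,0],[-1.0,2.0,3.0],[0,2.0,3.0],[0,2.0,3.0]]' --delta_rot '[[0,0,0],[0,0,0],[0,0,0],[0,0,0],[0,0,0]]'

```text
time: 9.62
tool_pos: [0.6184, -0.0686, 0.2201]
tcp_rot: [-1.04, 1.306, 1.034]
wrist_force: [0.6, 1.6, -0.3]
width: 0.997
```

Emit:
carry_out --offset '[[0,2.0,3.0],[0,2.0,3.0],[0,2.0,3.0],[0,2.0,3.0],[0,0,0]]' --delta_rot '[[0,0,0],[0,0,0],[0,0,0],[0,0,0],[0,0,0]]'

```text
time: 10.03
tool_pos: [0.5646, 0.0715, 0.218]
tcp_rot: [-1.04, 1.305, 1.044]
wrist_force: [-0.3, 0.2, 1.3]
width: 0.998
```

```bash
python3 - <<'E'
from m import *
b,d=snap('side'); a,dt=snap('top')
for n,D in(('side',d),('top',dt)):
    S=cloud(n,D).reshape(-1,3); q=S[(S[:,2]>.068)&(S[:,2]<.084)&(np.hypot(S[:,0]-.654,S[:,1]+.169)<.08)]
    A=np.c_[q[:,:2]-[.654,-.169],np.ones(len(q))]; print(n,'tilt,z',np.linalg.lstsq(A,q[:,2],rcond=None)[0].round(4),len(q),'ctr',((q.min(0)+q.max(0))/2).round(4))
    k=S[(S[:,2]>.1)&(S[:,2]<.125)&(np.hypot(S[:,0]-.654,S[:,1]+.169)<.03)]; print('knob',k.mean(0),k[:,2].max())
cv2.imwrite('pics/c5.png',np.hstack([cv2.resize(a,(400,300)),cv2.resize(b,(400,300))])[...,::-1])
print(read_state()['time'],read_state()['tool_pos'])
E
```

```text
side tilt,z [ 0.0042 -0.0065  0.0758] 1151 ctr [ 0.654  -0.1657  0.0766]
knob [ 0.65091963 -0.16137238  0.10713475] 0.11209552353359464
top tilt,z [-0.0024  0.0002  0.0756] 3866 ctr [ 0.6551 -0.1719  0.0765]
knob [ 0.65223762 -0.17075831  0.10862075] 0.11342412148753207
10.1333 [0.56665733 0.06745642 0.21801752]
```

View pics/c5.png

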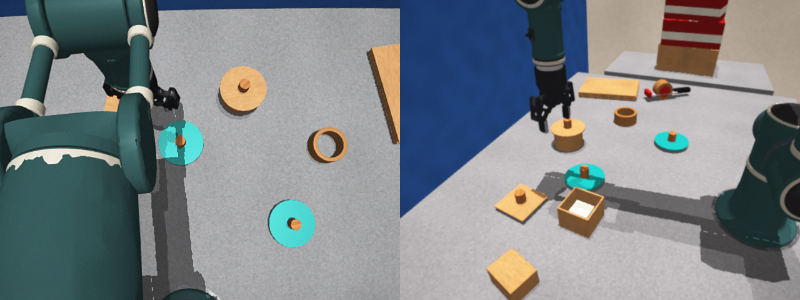

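The lid is seated and level at the plate's proper height, the arm is clear, and everything else stands where it was.

```bash
python3 -c "from workcell import *; print(finish_job())"
```

```text
the job is handed in; nothing more can be done
None
```

The round lid is on the round tub, seated and level. I gripped it by the knob and let go only after the wrist force showed about 6 N of contact with the rim. I handed the job in about 10 s into the 35 s limit.

- **Seating:** after release, the plate's top read 75.6 mm (top camera) and 75.8 mm (side camera), against 75 mm when seated.
- **Level:** the tilt was under 0.5° in both views.
- **Position:** the top camera put the lid centre at (0.655, -0.172) and the side camera at (0.654, -0.166). They disagree by about 6 mm in y, as they did by about 4 mm for the tub's rim before the move. In each view the lid is within about 2 mm of where that camera saw the rim, so the tub did not shift noticeably.
- **Other items:** the square lid and tub showed no visible change in the last side picture. I did not measure them; the arm hid them from the top camera. No check failed.

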